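# Feed a check weight along the guide rail onto the balance

### The arm

A 6-joint arm with a two-finger parallel gripper is mounted at the origin on the work surface. World frame = base frame: x ahead of the robot, y to its left, z up, the work surface at z = 0. Lengths are in m, angles in rad, forces in N, time in s.
With the tool pointing down it reaches from about 0.375 to 0.9 m from the base axis. Payload 3.1 kg.
Tool frame: the origin (TCP) lies where the fingers leave the gripper's body, on its centre line; the fingertips stand 73 mm ahead of it and the grasp point (between the pads) lies 54 mm ahead of it; z points along the fingers, y is the line along which they close (so a half turn about z gives the same grasp; the last joint's range is limited). The gripper opens to 85 mm and grips with 20 to 120 N. Pads are 22 mm wide; open, the fingers measure 114 mm over their backs; the gripper's body (76 mm by 85 mm) begins 54 mm behind the grasp point. The pads swing forward as they close: fully open they stand 13 mm farther back than shut.
Start: joints at [-1.508, 0.527, 1.433, -0, 1.181, -0.178], TCP at [0.149, -0.607, 0.304] pointing down, gripper open.
Joint ranges: [-3.08, 3.08], [-0.75, 2.2], [0.22, 2.44], [-1.43, 4.57], [0, 2.65], [-2.85, 2.85]. Speed limits (rad/s): [2.79, 2.79, 3.14, 3.14, 3.14, 3.14].

### API

Orientations are given as a unit quaternion [x, y, z, w].
In Python, from station import manip gives the robot as it stands.
- The arm moves only by the shell command python3 -m crank 'ROWS' [FORCE]. ROWS is JSON, a list of rows, each an object with "dp": the shift along the tool's x, y, z normalised to -1 to 1, where 1 is 50 cm, a list of three; "delta_rot": the turn, a rotation vector about the tool's x, y, z normalised to -1 to 1, where 1 is 2 pi rad, a list of three; "fingers": the opening, from -1 (shut) to 1 (fully open). A call has 1 to 12 rows; each row shifts and turns the commanded pose from where the row before left it, along the tool's axes as they then stand; what a row does not reach is not made up. A row lasts 1/12 s, in which the tool goes at most 41.7 mm and 7.16 degrees, less where a joint would pass 70% of its speed; a pose out of reach is approached as far as the arm can. A call with a number of a shift or a turn outside -1 to 1 is refused whole. A call with a gripper value outside its range is refused whole. The fingers move at their own pace and stop on an object; FORCE is the grip in N (left out, the last holds). Time passes only in rows, so rows that do not move let the fingers close. It gives the time, the measured TCP pose, the force, the opening and the grip force at its end, in the units of the state.
- manip.sense(): the state, without advancing time (a new reading comes with each control period).
- manip.snapshot(name): name is "scene" or "top" or "wrist"; returns (picture, depth): 480x640x3 uint8, red, green, blue; 480x640 float32, m along the optical axis (not along the pixel's ray), 0 where there is no reading.
- manip.camera_model(name): a dict with "fx", "fy", "cx", "cy" (pixels), "origin" and "attitude" of the camera in the world. Camera axes: x right, y up, looking along -z (the intrinsics and any distortion apply to the point x, -y, -z); pixel columns grow to the right and rows downward; lengths in m; the calibration is good to about 2 mm. A picture is of the moment at which its call begins: read the wrist's pose just before it. camera_model takes no time and is no camera call; for the wrist camera it gives the pose at the moment of the call.
- manip.sign_off(): hands the job in; it is judged then, once.
The state is a dict: "t": time; "q": joint angles; "qd": joint speeds; "tau": joint torques, N m; "tcp_pos": TCP position; "tool_rot": TCP orientation; "force": force on the tool from outside, world axes, zero at the start; "ft_torque": the same for the moment, N m; "finger_gap": opening from 0.0 (shut) to 1.0 (fully open); "gripper_force": force on a finger pad.
Only numpy, scipy, OpenCV 4.12 (cv2) and the standard library are available. Lean on these libraries where they do the work, as an engineer would, in place of code of your own. Each camera call takes 0.05 s, during which the arm holds its last target. There are 200 camera calls.

### The job

Pick up the wooden push stick and use it to feed the rectangular steel weight along the guide rail onto the balance pan until it meets the end stop, keeping it against the rail all the way. Bare weights must not be handled: neither the fingers nor the arm may touch the weight, only the stick. Then put the stick back down on the bench, clear of the weighing station, and leave the white sample bottle where it stands.

Things in the scene. Friction and masses are not known exactly. Their poses are not given: they have to be found in the camera images.
- station: Fixed station: flat deck 320 (x) by 120 mm (y), top at z 55 mm: aluminium feed plate, then flush steel balance pan. Origin on the bench under the deck's centre; +x = feed direction, y left. Hardwood guide rail 20 mm high above the deck on its left: guiding face at y +30 mm. End stop, same height, across the pan: face at x +100 mm. Balance housing, below deck level: x -15 to 175, y -75 to 180 mm.
- weight: Rectangular dark steel weight with a brass disc on top, 60 (x, along the rail) by 44 (y) by 36 mm high, 0.6 to 0.9 kg. Lies loose on the feed plate, its left side 1 to 5 mm from the rail, 100 to 140 mm short of home. Origin: centre of its underside; fully home that is at x +70, y +8 mm in the station's frame. Slides on the deck with dry friction.
- push_stick: Push stick, loose on the bench, light wood, 70 g: a foot 110 (x) by 24 (y) by 20 mm high, and on its middle an upright flat handle 50 mm long (x), 18 mm thick (y), top 75 mm above the underside. The two flat ends of the foot are alike; either may push. Origin: centre of the underside, z up. Grip the handle across its thickness (y) from above.
- bottle: White plastic sample bottle with a white cap and a blank paper label, standing on the bench, 48 mm in diameter, 100 mm high. Origin at the centre of its underside. Not part of the job: leave it alone. (A round knobbed steel weight and a lab spoon also lie on the bench.)
Things that resemble listed ones, but are neither listed nor needed, are in the scene too. Leave any turquoise look-alike of the weight alone. Leave any blue look-alike of the push_stick alone.

How it is judged:
By the outcome, as a careful person would: the job done as asked, in the order asked, and still so for the second after the job is handed in, with the robot touching nothing.
It also fails if it takes over 51 s, if anything falls off the work surface, if the arm or the gripper's body presses on something with over 40 N, if the wrist force passes 120 N, or if a joint passes its speed limit or range.

## Working session

There is one attempt and no reset: what is moved stays moved. The work goes in short steps, Python scripts to look and compute and a shell command to move; the robot and the scene stay as the last step left them, time stands still between calls to the robot, and variables do not carry over. Pictures are saved under pics/ and viewed, at most 10 in all, crops included, and the job is handed in when it is done.

```bash
mkdir -p pics
cat > h.py <<'E'
import numpy as np, cv2
from station import manip
from scipy.spatial.transform import Rotation as R
def cam(n):
    m=manip.camera_model(n); a=np.array(m['attitude'],float)
    Rm=a if a.shape==(3,3) else R.from_quat(a).as_matrix()
    return m,Rm,np.array(m['origin'])
def cloud(n):
    m,Rm,o=cam(n); p,d=manip.snapshot(n)
    v,u=np.mgrid[0:480,0:640]
    c=np.stack([(u-m['cx'])/m['fx']*d,-(v-m['cy'])/m['fy']*d,-d],-1)
    return p,d,c@Rm.T+o
E
python3 - <<'E'
from h import *
for n in('scene','top'):
    print(n,manip.camera_model(n))
    p,d,w=cloud(n); np.savez(f'{n}0.npz',p=p,d=d,w=w); cv2.imwrite(f'pics/{n}0.png',p[...,::-1])
print(manip.sense())
E
```

```text
scene {'fx': 534.5576325708922, 'fy': 534.5576325708922, 'cx': 321.0543528535823, 'cy': 242.32363287117394, 'origin': array([ 1.0647634 , -0.34971045,  0.93032968]), 'attitude': array([0.26769483, 0.1742754 , 0.53712596, 0.78068128])}
top {'fx': 602.379295556403, 'fy': 602.379295556403, 'cx': 316.24831445391555, 'cy': 238.06541956504515, 'origin': array([ 0.379531  , -0.0987781 ,  1.07163877]), 'attitude': array([ 0.0430411 , -0.03314966, -0.69903581,  0.71301998])}
{'t': 0.1, 'q': array([-1.50850672e+00,  5.28396580e-01,  1.43378572e+00,  2.31339354e-05,
        1.18138879e+00, -1.78484288e-01]), 'qd': array([-0.00053596, -0.00156316, -0.00321943,  0.00097424, -0.00024926,
       -0.0002291 ]), 'tau': array([-1.06857383e-04, -4.43305027e+01, -1.78586930e+01, -2.36166288e-04,
        3.91411566e-03, -2.51164755e-05]), 'tcp_pos': array([ 0.14904489, -0.60644899,  0.30301329]), 'tool_rot': array([ 9.92762282e-01,  1.20091932e-01,  6.81171210e-05, -9.86926338e-04]), 'force': array([0.0776937 , 0.08810928, 0.16369411]), 'ft_torque': array([ 0.00427683,  0.02130124, -0.02067424]), 'gripper_force': 0.0, 'finger_gap': 1.0029478807336318}
```

View pics/top0.png

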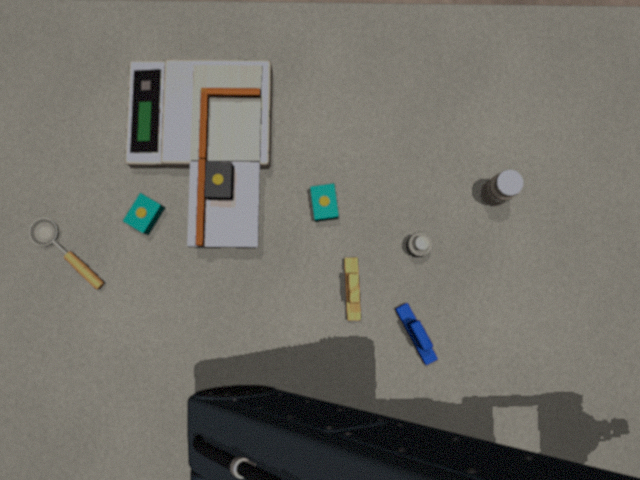

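View pics/scene0.png

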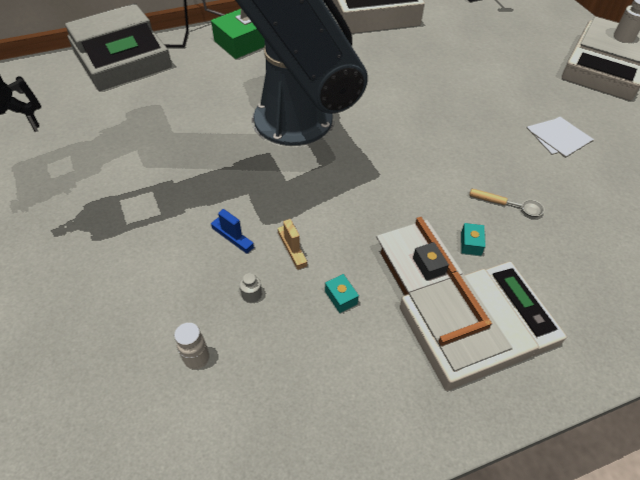

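The top view shows the stick at about (353,290), the weight at (218,180), the rail along column 203, the end stop at row 92 and the bottle at (508,185). The blue and turquoise look-alikes are clear of those. Next I measure from the cloud.

Run:
```python
from h import *
for n in('top','scene'):
    f=np.load(n+'0.npz'); p,w=f['p'],f['w']; hsv=cv2.cvtColor(p,cv2.COLOR_RGB2HSV); H,S,V=[hsv[...,i].astype(int) for i in range(3)]
    z=w[...,2]; ok=f['d']>0
    x,y=w[...,0],w[...,1]
    print(n,'bench z',np.median(z[ok&(abs(z)<.02)]))
    def rect(nm,m):
        q=w[m]
        if len(q)<8: print(nm,len(q)); return
        r=cv2.minAreaRect(q[:,:2].astype(np.float32)*1000)
        print(nm,len(q),'c',np.round(r[0],1),'size',np.round(r[1],1),'ang',round(r[2],1),'z',np.round(np.percentile(q[:,2],[2,50,98])*1000,1),'med',np.round(np.median(q,0)*1000,1))
    r={'top':np.s_[250:328,335:368],'scene':np.s_[215:270,272:312]}[n]
    b=np.zeros(z.shape,bool); b[r]=1
    st=b&(H>15)&(H<32)&(S>85)&ok
    rect('foot',st&(z>.012)&(z<.028)); rect('handle top',st&(z>.068)&(z<.085)); rect('stick',st&(z>.005))
    r={'top':np.s_[80:252,185:270],'scene':np.s_[210:350,400:500]}[n]
    b=np.zeros(z.shape,bool); b[r]=1
    rt=b&(H<14)&(S>120)&ok&(abs(z-.075)<.006)
    rect('rail+stop top',rt)
    rect('rail',rt&(x<0.58)); 
    rect('weight top',b&ok&(abs(z-.091)<.006)); 
    rect('deck',b&ok&(abs(z-.055)<.006)&(S<60))
    sw=b&ok&(z>.08); 
    if n=='top':
        rect('bottle',ok&(z>.09)&(x>.3)&(np.mgrid[0:480,0:640][1]>470)&(np.mgrid[0:480,0:640][0]<230))
        # rail edge lines: per row, right edge of rail
        for v in range(95,245,12):
            us=np.where(rt[v,190:225])[0]
            if len(us): print(v,np.round(w[v,190+us[-1]]*1000,1),np.round(w[v,190+us[0]]*1000,1))
```

```text
top bench z 0.00047202701043480566
foot 447 c [ 406.1 -147.3] size [107.9  23.5] ang 3.8 z [16.3 20.5 24.8] med [ 384.4 -145.9   20.5]
handle top 313 c [ 405.9 -147.4] size [49.9 17.5] ang 3.6 z [70.4 75.2 78.8] med [ 405.5 -147.4   75.2]
stick 783 c [ 406.1 -147.3] size [107.9  23.5] ang 3.8 z [16.5 22.8 78.3] med [ 404.  -146.1   22.8]
rail+stop top 1337 c [620.8 107. ] size [ 94.7 286.1] ang 71.4 z [71.  75.2 79.2] med [649.5 110.1  75.2]
rail 418 c [525.7 111.7] size [107.9  11.6] ang 0.5 z [70.5 75.1 79.2] med [525.6 111.6  75.1]
weight top 961 c [580.4  80.9] size [61.2 44.6] ang 0.3 z [87.2 91.5 95.2] med [579.4  80.4  91.5]
deck 8910 c [618.9  76.8] size [295.7 148.3] ang 1.0 z [50.1 55.4 59.4] med [627.2  65.1  55.4]
bottle 577 c [ 581.8 -397.4] size [42.1 43.2] ang 86.3 z [ 92.1 100.2 103.9] med [ 580.9 -396.9  100.2]
95 [730.8  79.4  74.1] [731.1 119.5  71.4]
107 [709.1 107.7  74.4] [709.1 118.1  73.7]
119 [688.9 107.5  71.4] [687.9 117.2  74.1]
131 [667.4 109.7  73. ] [666.4 117.6  75.9]
143 [646.5 107.2  72.9] [644.9 116.3  78.2]
155 [625.  107.5  75.6] [625.2 118.   73.
[... 350 characters left out ...]
oot 263 c [ 407.9 -146.8] size [111.4  23.2] ang 4.7 z [13.5 19.6 27. ] med [ 434.  -151.5   19.6]
handle top 156 c [ 407.9 -146.5] size [50.4 17. ] ang 2.6 z [70.2 74.5 78.6] med [ 408.5 -146.9   74.5]
stick 512 c [ 407.9 -146.8] size [111.4  23.2] ang 4.7 z [ 8.1 22.9 77.6] med [ 420.4 -150.1   22.9]
rail+stop top 986 c [622.9 108.1] size [ 95.2 286.8] ang 71.2 z [69.5 74.5 77.9] med [695.9 110.5  74.5]
rail 185 c [526.6 112.9] size [106.2  11.7] ang 1.0 z [69.9 74.8 78.1] med [515.4 113.5  74.8]
weight top 609 c [581.5  83.2] size [45.6 62.7] ang 89.8 z [86.4 90.7 93.9] med [583.3  81.7  90.7]
deck 5150 c [623.8 107.2] size [195.5 303.2] ang 63.7 z [50.  54.9 58.4] med [660.1  71.3  54.9]
```

Run:
```python
from h import *
for n in('top','scene'):
    f=np.load(n+'0.npz'); p,w=f['p'],f['w']; hsv=cv2.cvtColor(p,cv2.COLOR_RGB2HSV); H,S,V=[hsv[...,i].astype(int) for i in range(3)]
    z=w[...,2]; x,y=w[...,0],w[...,1]; ok=f['d']>0
    def pca(nm,m):
        q=w[m][:,:2]*1000; vx,vy,a,b=cv2.fitLine(q.astype(np.float32),cv2.DIST_HUBER,0,.01,.01).ravel()
        if vx<0: vx,vy=-vx,-vy
        t=(q-[a,b])@[vx,vy]; s=(q-[a,b])@[-vy,vx]
        print(n,nm,'yaw',round(np.degrees(np.arctan2(vy,vx)),2),'t',np.round([t.min(),t.max()],1),'s',np.round(np.percentile(s,[0,3,97,100]),1),'pt',np.round([a,b],1))
    reg=(x>.33)&(x<.48)&(abs(y+.147)<.04)&ok
    st=reg&(H>13)&(H<34)&(S>80)
    pca('handle',st&(z>.066)); pca('footlow',st&(z<.03)&(z>.012))
    b=ok&(x>.45)&(x<.78)&(y>0)&(y<.14)&(H<14)&(S>110)&(abs(z-.075)<.006)
    pca('rail',b&(y>.1)&(x<.71)); pca('stop',b&(y<.095)); 
    wm=ok&(abs(x-.58)<.05)&(abs(y-.08)<.04)&(z>.085)
    pca('weight',wm)
    q=w[wm][:,:2]*1000
    for Y in(70,80,90):
        c=q[abs(q[:,1]-Y)<5]; print('x rng',Y,np.round([c[:,0].min(),c[:,0].max()],1))
    for X in(557,570,580,590,603):
        c=q[abs(q[:,0]-X)<5]; print('y rng',X,np.round([c[:,1].min(),c[:,1].max()],1))
    dk=ok&(z>.048)&(z<.062)&(x>.44)&(x<.57)&(y>0)&(y<.15); q=w[dk]*1000; print('deck xmin,y',np.round([q[:,0].min(),np.percentile(q[:,1],1),np.percentile(q[:,1],99)],1))
m,Rm,o=cam('wrist'); s=manip.sense(); T=R.from_quat(s['tool_rot']); print('wristcam in tool',T.inv().apply(o-s['tcp_pos']),'tool axes',T.as_matrix().round(3).tolist(), (T.as_matrix().T@Rm).round(3).tolist())
```

```text
top handle yaw 3.51 t [-25.   24.9] s [-9.2 -8.2  8.3  8.5] pt [ 405.9 -147.1]
top footlow yaw 3.85 t [-53.1  55.2] s [-13.9 -12.9   9.2   9.6] pt [ 404.7 -145.2]
top rail yaw 0.38 t [-116.8  121.4] s [-5.8 -5.2  5.4  6.7] pt [588.6 112.1]
top stop yaw -89.04 t [-37.7  38.1] s [-6.7 -5.8  6.3  7. ] pt [737.1  57.3]
top weight yaw 0.84 t [-30.2  31. ] s [-22.1 -20.7  20.9  22.7] pt [579.9  80.5]
x rng 70 [549.8 611. ]
x rng 80 [550.1 610.2]
x rng 90 [549.9 610.1]
y rng 557 [ 58.5 101.9]
y rng 570 [ 58.8 103. ]
y rng 580 [ 59.3 102.7]
y rng 590 [ 59.1 103.2]
y rng 603 [ 58.7 102.6]
deck xmin,y [471.3  16.9 135.5]
scene handle yaw 4.65 t [-27.6  23.7] s [-7.3 -6.9  8.3 10.3] pt [ 410.2 -147.4]
scene footlow yaw 7.86 t [-63.6  48.4] s [-8.9 -7.6 13.5 16.9] pt [ 416.  -151.3]
scene rail yaw -0.05 t [-130.5  105.7] s [-10.9  -5.9   5.6   7.7] pt [604.  114.1]
scene stop yaw -89.47 t [-39.   36.8] s [-6.9 -6.3  5.8  6.4] pt [739.2  55.9]
scene weight yaw 4.46 t [-33.8  29.5] s [-23.2 -20.6  21.8  24.8] pt [583.7  81.7]
x rng 70 [550.8 611.1]
x rng 80 [550.8 612.6]
x rng 90 [551.1 612.9]
y rng 557 [ 60.4 104.4]
y rng 570 [ 60.5 104.8]
y rng 580 [ 60.5 106. ]
y rng 590 [ 60.3 104.7]
y rng 603 [ 60.7 105.3]
deck xmin,y [469.7  18.6 137.9]
wristcam in tool [ 0.07926235 -0.00085393 -0.07112895] tool axes [[0.971, 0.238, -0.0], [0.238, -0.971, 0.002], [0.0, -0.002, -1.0]] [[-0.001, 0.949, 0.315], [1.0, 0.001, 0.0], [-0.0, 0.315, -0.949]]
```

```bash
cat >> h.py <<'E'
def to(x,y,z,yaw=None):
    s=manip.sense(); T=R.from_quat(s['tool_rot']); M=T.as_matrix()
    cy=np.degrees(np.arctan2(M[1,0],M[0,0])); d=np.array([x,y,z])-s['tcp_pos']
    print('t',round(s['t'],2),'tcp',s['tcp_pos'].round(4),'yaw',cy.round(2),'zax',M[:,2].round(4),'F',s['force'].round(2),'gap',round(s['finger_gap'],3),'gf',round(s['gripper_force'],1))
    print('dp total',(T.inv().apply(d)/.5).round(4))
    if yaw is not None:
        T2=R.from_euler('z',yaw,degrees=True)*R.from_matrix(np.diag([1.,-1,-1]))
        print('rot total',((T.inv()*T2).as_rotvec()/2/np.pi).round(4),'dp after rot',(T2.inv().apply(d)/.5).round(4))
E
python3 -m crank '[{"dp":[0,0,0],"delta_rot":[0,0,0.014],"fingers":1},{"dp":[0,0,0],"delta_rot":[0,0,0.014],"fingers":1},{"dp":[0.041,-0.063,0],"delta_rot":[0,0,0],"fingers":1},{"dp":[0.041,-0.063,0],"delta_rot":[0,0,0],"fingers":1},{"dp":[0.041,-0.063,0],"delta_rot":[0,0,0],"fingers":1},{"dp":[0.041,-0.063,0],"delta_rot":[0,0,0],"fingers":1},{"dp":[0.041,-0.063,0],"delta_rot":[0,0,0],"fingers":1},{"dp":[0.041,-0.063,0],"delta_rot":[0,0,0],"fingers":1},{"dp":[0.041,-0.063,0],"delta_rot":[0,0,0],"fingers":1},{"dp":[0.041,-0.063,0],"delta_rot":[0,0,0],"fingers":1},{"dp":[0.041,-0.063,0],"delta_rot":[0,0,0],"fingers":1},{"dp":[0.041,-0.063,0],"delta_rot":[0,0,0],"fingers":1}]' 60
python3 -c "
from h import *
to(.4069,-.1471,.116,3.7)"
```

```text
t: 1.1
tcp_pos: [0.3336, -0.2775, 0.3038]
tool_rot: [0.999, 0.032, -0.0, -0.0]
force: [0.8, 0.1, -0.1]
finger_gap: 0.998
gripper_force: 0.0
t 1.1 tcp [ 0.3336 -0.2775  0.3038] yaw 3.68 zax [-2.e-04  4.e-04 -1.e+00] F [ 0.85  0.09 -0.08] gap 0.998 gf 0.0
dp total [ 0.1631 -0.2507  0.3756]
rot total [-0.0001  0.     -0.0001] dp after rot [ 0.1631 -0.2508  0.3755]
```

```bash
python3 -m crank '[{"dp":[0.041,-0.063,0],"delta_rot":[0,0,0],"fingers":1},{"dp":[0.041,-0.063,0],"delta_rot":[0,0,0],"fingers":1},{"dp":[0.041,-0.063,0],"delta_rot":[0,0,0],"fingers":1},{"dp":[0.040,-0.062,0],"delta_rot":[0,0,0],"fingers":1},{"dp":[0,0,0.06],"delta_rot":[0,0,0],"fingers":1},{"dp":[0,0,0.06],"delta_rot":[0,0,0],"fingers":1},{"dp":[0,0,0.06],"delta_rot":[0,0,0],"fingers":1},{"dp":[0,0,0.06],"delta_rot":[0,0,0],"fingers":1},{"dp":[0,0,0.05],"delta_rot":[0,0,0],"fingers":1},{"dp":[0,0,0.04],"delta_rot":[0,0,0],"fingers":1},{"dp":[0,0,0.03],"delta_rot":[0,0,0],"fingers":1},{"dp":[0,0,0.015],"delta_rot":[0,0,0],"fingers":1}]'
python3 -c "
from h import *
to(.4069,-.1471,.116,3.7)"
```

```text
t: 2.1
tcp_pos: [0.4058, -0.1484, 0.1145]
tool_rot: [0.999, 0.032, -0.001, -0.001]
force: [-0.6, -0.9, 1.0]
finger_gap: 0.999
gripper_force: 0.0
t 2.1 tcp [ 0.4058 -0.1484  0.1145] yaw 3.71 zax [-0.0029  0.002  -1.    ] F [-0.63 -0.89  1.  ] gap 0.999 gf 0.0
dp total [ 0.0024 -0.0024 -0.003 ]
rot total [-0.0003  0.0004  0.    ] dp after rot [ 0.0024 -0.0024 -0.003 ]
```

Good. I'll close on the handle.

```bash
python3 -m crank '[{"dp":[0.002,-0.002,-0.003],"delta_rot":[0,0,0],"fingers":-1},{"dp":[0,0,0],"delta_rot":[0,0,0],"fingers":-1},{"dp":[0,0,0],"delta_rot":[0,0,0],"fingers":-1},{"dp":[0,0,0],"delta_rot":[0,0,0],"fingers":-1},{"dp":[0,0,0],"delta_rot":[0,0,0],"fingers":-1},{"dp":[0,0,0],"delta_rot":[0,0,0],"fingers":-1},{"dp":[0,0,0],"delta_rot":[0,0,0],"fingers":-1},{"dp":[0,0,0],"delta_rot":[0,0,0],"fingers":-1},{"dp":[0,0,0],"delta_rot":[0,0,0],"fingers":-1},{"dp":[0,0,0],"delta_rot":[0,0,0],"fingers":-1}]' 70
python3 -c "
from h import *
to(.4069,-.1471,.116,3.7)"
```

```text
t: 2.93
tcp_pos: [0.4076, -0.1479, 0.1185]
tool_rot: [0.999, 0.032, 0.0, 0.0]
force: [-0.4, 0.7, 6.4]
finger_gap: 0.198
gripper_force: 71.0
t 2.93 tcp [ 0.4076 -0.1479  0.1185] yaw 3.72 zax [ 9.e-04 -6.e-04 -1.e+00] F [-0.35  0.74  6.35] gap 0.198 gf 71.0
dp total [-0.0012 -0.0016  0.0049]
rot total [ 0.0001 -0.0001  0.0001] dp after rot [-0.0012 -0.0016  0.0049]
```

```bash
python3 -m crank '[{"dp":[0,0,-0.03],"delta_rot":[0,0,0],"fingers":-1},{"dp":[0,0,-0.07],"delta_rot":[0,0,0],"fingers":-1},{"dp":[0,0,-0.07],"delta_rot":[0,0,0],"fingers":-1},{"dp":[0,0,-0.07],"delta_rot":[0,0,0.009],"fingers":-1},{"dp":[0.04,-0.04,0],"delta_rot":[0,0,0],"fingers":-1},{"dp":[0.05,-0.05,0],"delta_rot":[0,0,0],"fingers":-1},{"dp":[0.05,-0.05,0],"delta_rot":[0,0,0],"fingers":-1},{"dp":[0.05,-0.05,0],"delta_rot":[0,0,0],"fingers":-1},{"dp":[0.05,-0.05,0],"delta_rot":[0,0,0],"fingers":-1},{"dp":[0.05,-0.05,0],"delta_rot":[0,0,0],"fingers":-1},{"dp":[0.04,-0.04,0],"delta_rot":[0,0,0],"fingers":-1},{"dp":[0.02,-0.02,0],"delta_rot":[0,0,0],"fingers":-1}]'
python3 -c "
from h import *
to(.581,.030,.1765,.5)
p,d,w=cloud('wrist'); cv2.imwrite('pics/w1.png',p[...,::-1]); np.savez('w1.npz',p=p,d=d,w=w)"
```

```text
t: 3.93
tcp_pos: [0.5829, 0.0314, 0.2377]
tool_rot: [1.0, 0.005, 0.001, -0.0]
force: [-0.4, -0.2, -0.6]
finger_gap: 0.194
gripper_force: 70.4
t 3.93 tcp [0.5829 0.0314 0.2377] yaw 0.62 zax [ 2.e-03  6.e-04 -1.e+00] F [-0.37 -0.22 -0.58] gap 0.194 gf 70.4
dp total [-0.0042  0.0028  0.1225]
rot total [-0.0001 -0.0003  0.0003] dp after rot [-0.0039  0.0027  0.1225]
```

View pics/w1.png

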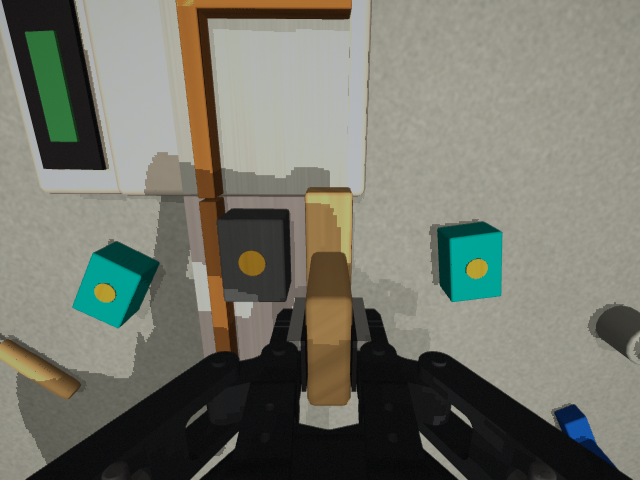

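The wrist view shows the stick upright in the fingers with the foot end at about (329,190), the weight at (254,255) and the rail at column 208. I'll refine from this cloud.

Run:
```python
from h import *
f=np.load('w1.npz'); p,w,d=f['p'],f['w'],f['d']; hsv=cv2.cvtColor(p,cv2.COLOR_RGB2HSV); H,S=hsv[...,0].astype(int),hsv[...,1].astype(int)
x,y,z=w[...,0]*1e3,w[...,1]*1e3,w[...,2]*1e3; ok=d>0
U=np.mgrid[0:480,0:640][1]; Vv=np.mgrid[0:480,0:640][0]
fm=ok&(U>295)&(U<360)&(Vv>185)&(Vv<260)&(z>125)&(z<155)
print('foot z',np.median(z[fm]),'xmax',np.percentile(x[fm],99),'z near/far',np.median(z[fm&(Vv<205)]),np.median(z[fm&(Vv>235)]))
for a in range(195,250,10):
    m=fm&(abs(Vv-a)<3); print('foot y',np.round([x[m].mean(),*np.percentile(y[m],[2,98])],1))
wm=ok&(abs(U-254)<45)&(abs(Vv-255)<55)&(z>83)&(z<100)
print('weight z',np.median(z[wm]))
for a in(210,225,250,275,295):
    m=wm&(abs(Vv-a)<3); print('w y',np.round([x[m].mean(),*np.percentile(y[m],[2,98])],1))
for Y in(65,80,95):
    m=wm&(abs(y-Y)<4); print('w x',np.round(np.percentile(x[m],[1,99]),1))
rm=ok&(H<14)&(S>110)&(abs(z-75)<7)
for X in range(560,740,20):
    m=rm&(abs(x-X)<4)&(y>100)&(y<125)
    if m.sum()>10: print('rail y',X,np.round(np.percentile(y[m],[2,98]),1),m.sum())
for Y in range(30,100,20):
    m=rm&(abs(y-Y)<4)&(x>715)
    if m.sum()>5: print('stop x',Y,np.round(np.percentile(x[m],[2,98]),1))
```

```text
foot z 140.30038630005652 xmax 634.6111090360649 z near/far 139.88302767437182 140.49455294741574
foot y [632.9  21.3  43.5]
foot y [628.   21.   43.7]
foot y [622.9  20.8  43.8]
foot y [617.8  21.2  43.8]
foot y [612.6  21.   43.4]
foot y [607.2  20.8  43.5]
weight z 92.04776017541124<stdin>:12: RuntimeWarning: Mean of empty slice.
  ret = ret.dtype.type(ret / rcount)
Traceback (most recent call last):
IndexError: index -1 is out of bounds for axis 0 with size 0
```

Run:
```python
from h import *
f=np.load('w1.npz'); p,w,d=f['p'],f['w'],f['d']; hsv=cv2.cvtColor(p,cv2.COLOR_RGB2HSV); H,S=hsv[...,0].astype(int),hsv[...,1].astype(int)
x,y,z=w[...,0]*1e3,w[...,1]*1e3,w[...,2]*1e3; ok=d>0
wm=ok&(z>86)&(z<98)&(abs(x-581)<45)&(abs(y-82)<35)
print(wm.sum())
for X in(556,568,580,592,604):
    m=wm&(abs(x-X)<3); print('w y',X,np.round(np.percentile(y[m],[1,99]),1) if m.sum() else 0)
for Y in(65,80,95):
    m=wm&(abs(y-Y)<4); print('w x',np.round(np.percentile(x[m],[1,99]),1))
rm=ok&(H<16)&(S>100)&(abs(z-75)<7)
for X in range(540,740,20):
    m=rm&(abs(x-X)<4)&(y>95)&(y<130)
    if m.sum()>10: print('rail y',X,np.round(np.percentile(y[m],[2,98]),1),m.sum())
for Y in range(30,100,20):
    m=rm&(abs(y-Y)<4)&(x>715)
    if m.sum()>5: print('stop x',Y,np.round(np.percentile(x[m],[2,98]),1))
dm=ok&(abs(z-55)<6)&(abs(y-65)<20)&(x>640)&(x<720);print('deck',np.median(z[dm]))
```

```text
5548
w y 556 [ 61.4 104.3]
w y 568 [ 61.5 104.5]
w y 580 [ 61.5 104.4]
w y 592 [ 61.5 104.6]
w y 604 [ 61.6 104.5]
w x [550.4 608.7]
w x [550.1 608.8]
w x [550.1 608.7]
rail y 540 [108.8 120.4] 145
rail y 560 [110.4 120.4] 140
rail y 580 [110.4 120.6] 151
rail y 600 [110.5 120.7] 169
rail y 620 [109.3 120.5] 199
rail y 640 [109.2 120.7] 261
rail y 660 [109.4 120.8] 277
rail y 680 [109.5 121. ] 305
rail y 700 [109.6 121. ] 327
rail y 720 [109.6 121.3] 371
stop x 30 [730.3 734.9]
stop x 50 [730.  734.5]
stop x 70 [729.9 734.3]
stop x 90 [729.9 734.1]
deck 56.08570310843835
```

```bash
python3 -m crank '[{"dp":[-0.002,0,0.03],"delta_rot":[0,0,0],"fingers":-1},{"dp":[-0.002,0,0.04],"delta_rot":[0,0,0],"fingers":-1},{"dp":[0,0,0.035],"delta_rot":[0,0,0],"fingers":-1},{"dp":[0,0,0.018],"delta_rot":[0,0,0],"fingers":-1},{"dp":[0,0,0],"delta_rot":[0,0,0],"fingers":-1},{"dp":[0,0,0],"delta_rot":[0,0,0],"fingers":-1},{"dp":[0,-0.013,0],"delta_rot":[0,0,0],"fingers":-1},{"dp":[0,-0.013,0],"delta_rot":[0,0,0],"fingers":-1},{"dp":[0,0,0],"delta_rot":[0,0,0],"fingers":-1}]'
python3 -c "
from h import *
to(.581,.053,.175,.5)"
```

```text
t: 4.73
tcp_pos: [0.579, 0.043, 0.1773]
tool_rot: [1.0, 0.005, 0.001, -0.0]
force: [-0.3, 0.8, -0.9]
finger_gap: 0.199
gripper_force: 71.1
t 4.73 tcp [0.579  0.043  0.1773] yaw 0.53 zax [ 1.4e-03  4.0e-04 -1.0e+00] F [-0.34  0.77 -0.95] gap 0.199 gf 71.1
dp total [ 0.0042 -0.02    0.0046]
rot total [-0.0001 -0.0002  0.0001] dp after rot [ 0.0042 -0.02    0.0045]
```

```bash
C='x'; python3 -m crank '[{"dp":[0,-0.005,0.003],"delta_rot":[0,0,0],"fingers":-1},{"dp":[0,-0.003,0],"delta_rot":[0,0,0],"fingers":-1},{"dp":[0,-0.003,0],"delta_rot":[0,0,0],"fingers":-1},{"dp":[0,-0.002,0],"delta_rot":[0,0,0],"fingers":-1},{"dp":[0,-0.002,0],"delta_rot":[0,0,0],"fingers":-1},{"dp":[0,-0.002,0],"delta_rot":[0,0,0],"fingers":-1}]'
python3 -m crank '[{"dp":[0,-0.002,0],"delta_rot":[0,0,0],"fingers":-1},{"dp":[0,0,0],"delta_rot":[0,0,0],"fingers":-1}]'
```

```text
t: 5.23
tcp_pos: [0.5789, 0.0496, 0.175]
tool_rot: [1.0, 0.005, 0.0, 0.001]
force: [-0.4, -3.2, -0.4]
finger_gap: 0.2
gripper_force: 71.1
t: 5.4
tcp_pos: [0.5789, 0.0507, 0.175]
tool_rot: [1.0, 0.004, 0.0, 0.0]
force: [-0.4, -3.5, 0.0]
finger_gap: 0.197
gripper_force: 71.1
```

Contact, sliding at about 3.3 N. Continuing until the force rises.

```bash
python3 -m crank '[{"dp":[0,-0.002,0],"delta_rot":[0,0,0],"fingers":-1},{"dp":[0,-0.002,0],"delta_rot":[0,0,0],"fingers":-1},{"dp":[0,0,0],"delta_rot":[0,0,0],"fingers":-1}]'
python3 -m crank '[{"dp":[0,-0.002,0],"delta_rot":[0,0,0],"fingers":-1},{"dp":[0,0,0],"delta_rot":[0,0,0],"fingers":-1}]'
```

```text
t: 5.65
tcp_pos: [0.5789, 0.0529, 0.175]
tool_rot: [1.0, 0.004, 0.0, 0.0]
force: [-0.8, -4.6, 0.0]
finger_gap: 0.2
gripper_force: 71.2
t: 5.82
tcp_pos: [0.5789, 0.0532, 0.175]
tool_rot: [1.0, 0.005, 0.0, 0.001]
force: [-0.1, -7.2, 0.4]
finger_gap: 0.198
gripper_force: 71.2
```

```bash
python3 -m crank '[{"dp":[0,-0.003,0],"delta_rot":[0,0,0],"fingers":-1},{"dp":[0,0,0],"delta_rot":[0,0,0],"fingers":-1}]'
python3 -c "
from h import *
to(.49,.085,.175,.3)
p,d,w=cloud('wrist'); cv2.imwrite('pics/w2.png',p[...,::-1]); np.savez('w2.npz',p=p,d=d,w=w)
x,y,z=[w[...,i]*1e3 for i in range(3)];H,S=[cv2.cvtColor(p,cv2.COLOR_RGB2HSV)[...,i].astype(int) for i in(0,1)]
wm=(z>87)&(z<98)&(S<90)&(abs(x-581)<40)&(y>60)&(y<120)
for X in(556,568,580,592,604):
    m=wm&(abs(x-X)<3); print('w y',X,np.round(np.percentile(y[m],[1,99]),1) if m.sum() else 0)
rm=(H<16)&(S>100)&(abs(z-75)<7)
for X in range(540,740,20):
    m=rm&(abs(x-X)<4)&(y>95)&(y<130)
    if m.sum()>10: print('rail y',X,np.round(np.percentile(y[m],[2,98]),1))
"
```

```text
t: 5.98
tcp_pos: [0.5789, 0.0535, 0.1751]
tool_rot: [1.0, 0.005, 0.0, 0.002]
force: [-0.9, -11.9, 0.4]
finger_gap: 0.202
gripper_force: 71.2
t 5.98 tcp [0.5789 0.0535 0.1751] yaw 0.57 zax [ 1.0e-04 -4.7e-03 -1.0e+00] F [ -0.91 -11.95   0.36] gap 0.202 gf 71.2
dp total [-1.771e-01 -6.470e-02 -1.000e-04]
rot total [ 0.0007 -0.      0.0008] dp after rot [-0.1774 -0.0638  0.0002]
w y 556 [ 84.  108.2]
w y 568 [ 80.5 108.3]
w y 580 [ 65.3 108.6]
w y 592 [ 65.4 108.2]
w y 604 [ 65.6 108.2]
rail y 540 [109.5 120.5]
rail y 560 [114.  120.5]
rail y 580 [114.2 120.8]
rail y 600 [113.9 120.9]
rail y 620 [109.3 120.9]
rail y 640 [109.4 120.7]
rail y 660 [109.4 120.9]
rail y 680 [109.5 121.1]
rail y 700 [109.6 121.3]
```

View pics/w2.png

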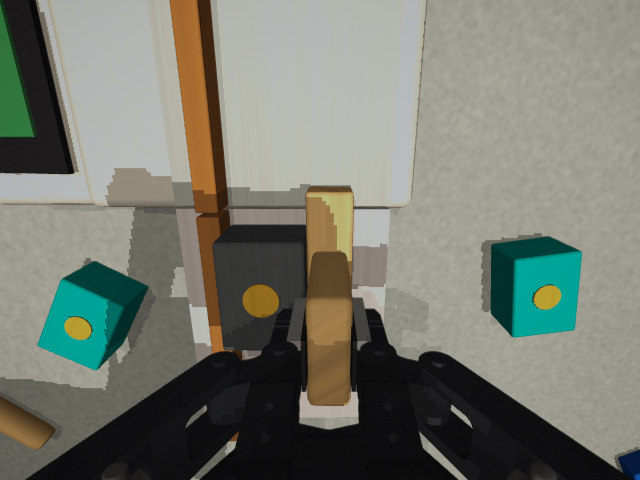

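The picture shows the weight, centred near (262,295), flush on the rail with no visible gap; the cloud agrees (left side at y 108.5, rail face about 109). Now I take the stick round behind it.

```bash
python3 -m crank '[{"dp":[0,0.015,0],"delta_rot":[0,0,0],"fingers":-1},{"dp":[0,0.018,0],"delta_rot":[0,0,0.0007],"fingers":-1},{"dp":[-0.04,0,0],"delta_rot":[0,0,0],"fingers":-1},{"dp":[-0.05,0,0],"delta_rot":[0,0,0],"fingers":-1},{"dp":[-0.05,0,0],"delta_rot":[0,0,0],"fingers":-1},{"dp":[-0.03,0,0],"delta_rot":[0,0,0],"fingers":-1},{"dp":[-0.01,0,0],"delta_rot":[0,0,0],"fingers":-1},{"dp":[0,0,0],"delta_rot":[0,0,0],"fingers":-1},{"dp":[0,-0.03,0],"delta_rot":[0,0,0],"fingers":-1},{"dp":[0,-0.04,0],"delta_rot":[0,0,0],"fingers":-1},{"dp":[0,-0.02,0],"delta_rot":[0,0,0],"fingers":-1},{"dp":[0,0,0],"delta_rot":[0,0,0],"fingers":-1}]'
python3 -c "
from h import *
to(.49,.086,.175,.3)
p,d,w=cloud('wrist'); cv2.imwrite('pics/w3.png',p[...,::-1]); np.savez('w3.npz',p=p,d=d,w=w)
x,y,z=[w[...,i]*1e3 for i in range(3)];H,S=[cv2.cvtColor(p,cv2.COLOR_RGB2HSV)[...,i].astype(int) for i in(0,1)]
wm=(z>87)&(z<98)&(S<90)&(abs(x-581)<40)&(y>60)&(y<120)
for X in(556,568,580,592,604):
    m=wm&(abs(x-X)<3); print('w y',X,np.round(np.percentile(y[m],[1,99]),1) if m.sum() else 0)
for Y in(72,87,102):
    m=wm&(abs(y-Y)<3); print('w x',Y,np.round(np.percentile(x[m],[1,99]),1) if m.sum() else 0)
fm=(z>73)&(z<83)&(H>13)&(H<34)&(S>60)&(abs(y-87)<18)&(x>505)&(x<560)
for X in(520,527,534,539):
    m=fm&(abs(x-X)<3); print('foot y',X,np.round(np.percentile(y[m],[1,99]),1) if m.sum() else 0)
print('foot front',np.percentile(x[fm],99.5),np.median(z[fm]))
"
```

```text
t: 7.03
tcp_pos: [0.4899, 0.0854, 0.175]
tool_rot: [1.0, 0.003, 0.001, -0.0]
force: [0.3, 0.6, -1.0]
finger_gap: 0.197
gripper_force: 71.0
t 7.03 tcp [0.4899 0.0854 0.175 ] yaw 0.36 zax [ 1.9e-03  5.0e-04 -1.0e+00] F [ 0.32  0.58 -0.96] gap 0.197 gf 71.0
dp total [ 0.0002 -0.0011  0.    ]
rot total [-0.0001 -0.0003  0.0002] dp after rot [ 0.0002 -0.0011  0.    ]
w y 556 [ 65.7 108.1]
w y 568 [ 65.7 108.4]
w y 580 [ 65.4 108.6]
w y 592 [ 65.9 108.4]
w y 604 [ 65.9 108.5]
w x 72 [549.5 607.8]
w x 87 [549.3 607.9]
w x 102 [549.4 607.6]
foot y 520 [74.6 97.6]
foot y 527 [74.3 98. ]
foot y 534 [74.5 97.9]
foot y 539 [74.7 97.8]
foot front 541.7922175638676 78.09108781336101
```

View pics/w3.png

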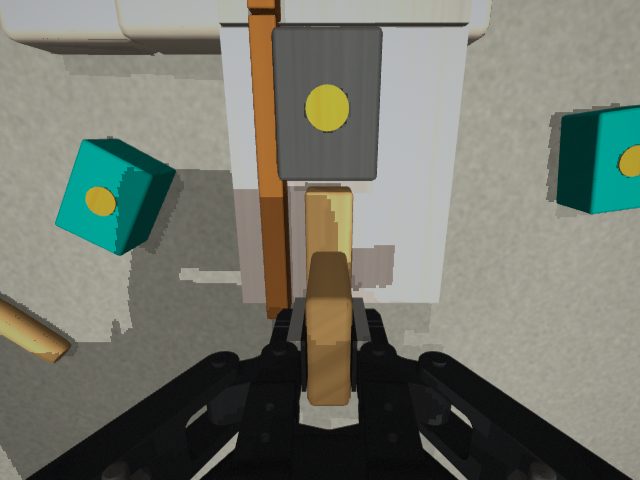

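The weight is still flush on the rail, with its rear edge at row 180; the stick foot is centred behind it at (329,187) with about a 7 mm gap. Pushing slowly, with a slight drift towards the rail.

```bash
python3 -m crank '[{"dp":[0.008,-0.001,0],"delta_rot":[0,0,0],"fingers":-1},{"dp":[0.004,0,0],"delta_rot":[0,0,0],"fingers":-1},{"dp":[0.004,-0.001,0],"delta_rot":[0,0,0],"fingers":-1},{"dp":[0.006,-0.0005,0],"delta_rot":[0,0,0],"fingers":-1},{"dp":[0.008,-0.0005,0],"delta_rot":[0,0,0],"fingers":-1},{"dp":[0.008,0,0],"delta_rot":[0,0,0],"fingers":-1},{"dp":[0.008,-0.0005,0],"delta_rot":[0,0,0],"fingers":-1},{"dp":[0.008,0,0],"delta_rot":[0,0,0],"fingers":-1}]'
python3 -c "
from h import *
to(.619,.0875,.175,.3)"
```

```text
t: 7.75
tcp_pos: [0.5131, 0.0852, 0.1742]
tool_rot: [1.0, 0.002, -0.004, 0.0]
force: [-5.1, -1.7, 0.2]
finger_gap: 0.199
gripper_force: 71.3
t 7.75 tcp [0.5131 0.0852 0.1742] yaw 0.21 zax [-7.6e-03 -5.0e-04 -1.0e+00] F [-5.07 -1.69  0.24] gap 0.199 gf 71.3
dp total [ 0.2117 -0.0039 -0.0031]
rot total [ 0.0001  0.0012 -0.0002] dp after rot [ 0.2118 -0.0036 -0.0015]
```

```bash
python3 -m crank '[{"dp":[0.008,0,0],"delta_rot":[0,0,0],"fingers":-1},{"dp":[0.008,0,0],"delta_rot":[0,0,0],"fingers":-1},{"dp":[0.008,-0.0003,0],"delta_rot":[0,0,0],"fingers":-1},{"dp":[0.008,0,0],"delta_rot":[0,0,0],"fingers":-1},{"dp":[0.008,0,0],"delta_rot":[0,0,0],"fingers":-1},{"dp":[0.008,-0.0003,0],"delta_rot":[0,0,0],"fingers":-1},{"dp":[0.008,0,0],"delta_rot":[0,0,0],"fingers":-1},{"dp":[0.006,0,0],"delta_rot":[0,0,0],"fingers":-1}]'
python3 -c "
from h import *
to(.619,.0875,.175,.3)
p,d,w=cloud('wrist'); np.savez('w4.npz',p=p,d=d,w=w)
x,y,z=[w[...,i]*1e3 for i in range(3)];H,S=[cv2.cvtColor(p,cv2.COLOR_RGB2HSV)[...,i].astype(int) for i in(0,1)]
wm=(z>87)&(z<98)&(S<90)&(x>570)&(x<720)&(y>60)&(y<120)
for X in range(595,665,12):
    m=wm&(abs(x-X)<3); print('w y',X,np.round(np.percentile(y[m],[1,99]),1) if m.sum() else 0)
for Y in(72,87,102):
    m=wm&(abs(y-Y)<3); print('w x',Y,np.round(np.percentile(x[m],[1,99]),1) if m.sum() else 0)
"
```

```text
t: 8.42
tcp_pos: [0.5447, 0.0855, 0.1741]
tool_rot: [1.0, 0.002, -0.003, 0.0]
force: [-4.6, -2.1, -0.5]
finger_gap: 0.203
gripper_force: 71.1
t 8.42 tcp [0.5447 0.0855 0.1741] yaw 0.2 zax [-6.3e-03 -5.0e-04 -1.0e+00] F [-4.62 -2.1  -0.45] gap 0.203 gf 71.1
dp total [ 0.1486 -0.0035 -0.0026]
rot total [ 0.0001  0.001  -0.0003] dp after rot [ 0.1486 -0.0032 -0.0017]
w y 595 [ 66.6 108.1]
w y 607 [ 66.1 108.6]
w y 619 [ 65.9 108.8]
w y 631 [ 66.  108.8]
w y 643 [ 66.1 108.7]
w y 655 [ 66.3 108.4]
w x 72 [596.8 654.7]
w x 87 [596.6 654.8]
w x 102 [596.7 654.6]
```

```bash
python3 -m crank '[{"dp":[0.008,0,0],"delta_rot":[0,0,0],"fingers":-1},{"dp":[0.008,0,0],"delta_rot":[0,0,0],"fingers":-1},{"dp":[0.008,-0.0003,0],"delta_rot":[0,0,0],"fingers":-1},{"dp":[0.008,0,0],"delta_rot":[0,0,0],"fingers":-1},{"dp":[0.008,0,0],"delta_rot":[0,0,0],"fingers":-1},{"dp":[0.008,-0.0003,0],"delta_rot":[0,0,0],"fingers":-1},{"dp":[0.008,0,0],"delta_rot":[0,0,0],"fingers":-1},{"dp":[0.008,0,0],"delta_rot":[0,0,0],"fingers":-1},{"dp":[0.008,-0.0003,0],"delta_rot":[0,0,0],"fingers":-1},{"dp":[0.008,0,0],"delta_rot":[0,0,0],"fingers":-1},{"dp":[0.008,0,0],"delta_rot":[0,0,0],"fingers":-1},{"dp":[0.008,0,0],"delta_rot":[0,0,0],"fingers":-1}]'
python3 -m crank '[{"dp":[0.008,0,0],"delta_rot":[0,0,0],"fingers":-1},{"dp":[0.008,-0.0003,0],"delta_rot":[0,0,0],"fingers":-1},{"dp":[0.008,0,0],"delta_rot":[0,0,0],"fingers":-1},{"dp":[0.006,0,0],"delta_rot":[0,0,0],"fingers":-1},{"dp":[0.004,0,0],"delta_rot":[0,0,0],"fingers":-1},{"dp":[0.004,0,0],"delta_rot":[0,0,0],"fingers":-1},{"dp":[0.004,0,0],"delta_rot":[0,0,0],"fingers":-1}]'
```

```text
t: 9.47
tcp_pos: [0.5951, 0.0868, 0.1749]
tool_rot: [1.0, 0.002, 0.0, -0.0]
force: [-3.3, 0.1, -1.5]
finger_gap: 0.198
gripper_force: 70.9
t: 10.05
tcp_pos: [0.6154, 0.087, 0.175]
tool_rot: [1.0, 0.002, -0.0, 0.0]
force: [-4.3, -0.6, -0.2]
finger_gap: 0.199
gripper_force: 71.0
```

```bash
python3 -m crank '[{"dp":[0.003,-0.001,0],"delta_rot":[0,0,0],"fingers":-1},{"dp":[0.003,-0.001,0],"delta_rot":[0,0,0],"fingers":-1},{"dp":[0.002,0,0],"delta_rot":[0,0,0],"fingers":-1},{"dp":[0.002,0,0],"delta_rot":[0,0,0],"fingers":-1}]'
python3 -m crank '[{"dp":[0.002,0,0],"delta_rot":[0,0,0],"fingers":-1},{"dp":[0.002,0,0],"delta_rot":[0,0,0],"fingers":-1}]'
```

```text
t: 10.38
tcp_pos: [0.619, 0.0879, 0.1749]
tool_rot: [1.0, 0.002, -0.002, 0.0]
force: [-9.4, -1.2, 3.9]
finger_gap: 0.202
gripper_force: 71.5
t: 10.55
tcp_pos: [0.6195, 0.088, 0.1747]
tool_rot: [1.0, 0.002, -0.004, 0.0]
force: [-11.2, -1.9, 5.0]
finger_gap: 0.198
gripper_force: 71.7
```

```bash
python3 -m crank '[{"dp":[0.003,0,0],"delta_rot":[0,0,0],"fingers":-1},{"dp":[0,0,0],"delta_rot":[0,0,0],"fingers":-1}]'
python3 -c "
from h import *
to(.619,.0875,.175,.3)
p,d,w=cloud('wrist'); cv2.imwrite('pics/w5.png',p[...,::-1]); np.savez('w5.npz',p=p,d=d,w=w)
x,y,z=[w[...,i]*1e3 for i in range(3)];H,S=[cv2.cvtColor(p,cv2.COLOR_RGB2HSV)[...,i].astype(int) for i in(0,1)]
wm=(z>87)&(z<98)&(S<90)&(x>640)&(x<760)&(y>60)&(y<120)
for X in range(674,730,12):
    m=wm&(abs(x-X)<3); print('w y',X,np.round(np.percentile(y[m],[1,99]),1) if m.sum() else 0)
for Y in(72,87,102):
    m=wm&(abs(y-Y)<3); print('w x',Y,np.round(np.percentile(x[m],[1,99]),1) if m.sum() else 0)
rm=(H<16)&(S>100)&(abs(z-75)<5)
m=rm&(y<60)&(x>715);print('stop',np.round(np.percentile(x[m],[2,98]),1) if m.sum() else 0)
m=rm&(y>100)&(x<665)&(x>620);print('rail',np.round(np.percentile(y[m],[2,98]),1) if m.sum() else 0)
"
```

```text
t: 10.72
tcp_pos: [0.6199, 0.0882, 0.1745]
tool_rot: [1.0, 0.002, -0.006, 0.0]
force: [-12.1, -2.1, 4.6]
finger_gap: 0.2
gripper_force: 71.8
t 10.72 tcp [0.6199 0.0882 0.1745] yaw 0.25 zax [-1.180e-02 -2.000e-04 -9.999e-01] F [-12.06  -2.05   4.59] gap 0.2 gf 71.8
dp total [-0.0017  0.0013 -0.001 ]
rot total [ 0.      0.0019 -0.0001] dp after rot [-0.0017  0.0013 -0.001 ]
w y 674 [ 66.6 109. ]
w y 686 [ 66.4 109.2]
w y 698 [ 66.3 109.3]
w y 710 [ 66.5 109.2]
w y 722 [ 66.6 109.2]
w x 72 [671.  728.9]
w x 87 [670.8 729.1]
w x 102 [671.  728.8]
stop [730.3 741.7]
rail [109.6 121.2]
```

View pics/w5.png

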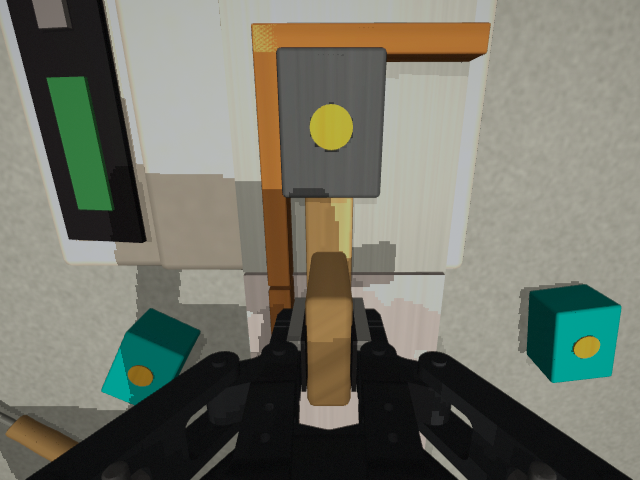

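The weight at (331,122) sits tight against the end stop and flush on the rail. Backing straight off, lifting and carrying the stick back.

```bash
python3 -m crank '[{"dp":[-0.01,0,0],"delta_rot":[0,0,0],"fingers":-1},{"dp":[-0.02,0,0],"delta_rot":[0,0,0],"fingers":-1},{"dp":[-0.04,0,0],"delta_rot":[0,0,0],"fingers":-1},{"dp":[-0.04,0,-0.03],"delta_rot":[0,0,0],"fingers":-1},{"dp":[-0.04,0,-0.06],"delta_rot":[0,0,0],"fingers":-1},{"dp":[-0.02,0,-0.06],"delta_rot":[0,0,0],"fingers":-1},{"dp":[-0.02,0.03,-0.02],"delta_rot":[0,0,0],"fingers":-1},{"dp":[-0.02,0.06,0],"delta_rot":[0,0,0],"fingers":-1},{"dp":[-0.03,0.06,0],"delta_rot":[0,0,0],"fingers":-1},{"dp":[-0.03,0.06,0],"delta_rot":[0,0,0],"fingers":-1},{"dp":[-0.03,0.06,0],"delta_rot":[0,0,0],"fingers":-1},{"dp":[-0.03,0.06,0],"delta_rot":[0,0,0],"fingers":-1}]'
python3 -c "
from h import *
to(.407,-.147,.1195,.3)
p,d,w=cloud('wrist')
x,y,z=[w[...,i]*1e3 for i in range(3)];U,V=np.mgrid[0:480,0:640][1],np.mgrid[0:480,0:640][0]
t=manip.sense()['tcp_pos']*1e3
for a,b in((192,205),(235,248)):
    m=(abs(U-329)<15)&(V>a)&(V<b); print('foot top z rel tcp',np.median(z[m])-t[2],'x',np.median(x[m])-t[0])
"
```

```text
t: 11.77
tcp_pos: [0.4616, -0.0796, 0.2612]
tool_rot: [1.0, 0.002, 0.004, 0.002]
force: [0.4, 0.7, -0.9]
finger_gap: 0.197
gripper_force: 71.1
t 11.77 tcp [ 0.4616 -0.0796  0.2612] yaw 0.25 zax [ 0.0084 -0.003  -1.    ] F [ 0.45  0.73 -0.94] gap 0.197 gf 71.1
dp total [-0.1122  0.1334  0.2829]
rot total [ 0.0005 -0.0013 -0.0001] dp after rot [-0.1099  0.1342  0.2834]
foot top z rel tcp -96.11248467328599 x 51.263459472727845
foot top z rel tcp -96.51902056705347 x 28.941999404111073
```

```bash
python3 -m crank '[{"dp":[-0.04,0.045,0],"delta_rot":[0,0,0],"fingers":-1},{"dp":[-0.04,0.045,0],"delta_rot":[0,0,0],"fingers":-1},{"dp":[-0.03,0.045,0],"delta_rot":[0,0,0],"fingers":-1},{"dp":[0,0,0.04],"delta_rot":[0,0,0],"fingers":-1},{"dp":[0,0,0.06],"delta_rot":[0,0,0],"fingers":-1},{"dp":[0,0,0.06],"delta_rot":[0,0,0],"fingers":-1},{"dp":[0,0,0.05],"delta_rot":[0,0,0],"fingers":-1},{"dp":[0,0,0.04],"delta_rot":[0,0,0],"fingers":-1},{"dp":[0,0,0.02],"delta_rot":[0,0,0],"fingers":-1},{"dp":[0,0,0],"delta_rot":[0,0,0],"fingers":-1},{"dp":[0,0,0],"delta_rot":[0,0,0],"fingers":-1}]'
python3 -c "
from h import *
to(.407,-.147,.118,.3)"
```

```text
t: 12.73
tcp_pos: [0.4068, -0.1463, 0.1249]
tool_rot: [1.0, 0.002, 0.002, 0.001]
force: [-0.6, 0.0, -0.5]
finger_gap: 0.196
gripper_force: 71.2
t 12.73 tcp [ 0.4068 -0.1463  0.1249] yaw 0.21 zax [ 0.0033 -0.002  -1.    ] F [-0.57  0.05 -0.49] gap 0.196 gf 71.2
dp total [0.0004 0.0014 0.0139]
rot total [ 0.0003 -0.0005 -0.0002] dp after rot [0.0004 0.0014 0.0138]
```

```bash
python3 -m crank '[{"dp":[0,0,0.006],"delta_rot":[0,0,0],"fingers":-1},{"dp":[0,0,0.004],"delta_rot":[0,0,0],"fingers":-1},{"dp":[0,0,0.002],"delta_rot":[0,0,0],"fingers":-1},{"dp":[0,0,0.002],"delta_rot":[0,0,0],"fingers":-1},{"dp":[0,0,0],"delta_rot":[0,0,0],"fingers":-1}]'
```

```text
t: 13.15
tcp_pos: [0.4056, -0.1456, 0.1185]
tool_rot: [1.0, 0.002, 0.001, 0.001]
force: [1.3, -0.2, 2.9]
finger_gap: 0.196
gripper_force: 71.7
```

```bash
python3 -m crank '[{"dp":[0,0,0.001],"delta_rot":[0,0,0],"fingers":-1},{"dp":[0,0,0],"delta_rot":[0,0,0],"fingers":-0.3},{"dp":[0,0,0],"delta_rot":[0,0,0],"fingers":0},{"dp":[0,0,0],"delta_rot":[0,0,0],"fingers":0.3},{"dp":[0,0,0],"delta_rot":[0,0,0],"fingers":0.5},{"dp":[0,0,0],"delta_rot":[0,0,0],"fingers":0.5},{"dp":[0,0,-0.03],"delta_rot":[0,0,0],"fingers":0.5},{"dp":[0,0,-0.06],"delta_rot":[0,0,0],"fingers":0.5},{"dp":[0,0,-0.07],"delta_rot":[0,0,0],"fingers":0.5},{"dp":[0,0,-0.07],"delta_rot":[0,0,0],"fingers":0.5},{"dp":[0,0,-0.07],"delta_rot":[0,0,0],"fingers":0.5},{"dp":[0,0,0],"delta_rot":[0,0,0],"fingers":0.5}]'
python3 -c "
from h import *
to(.407,-.147,.118,.3)
p,d,w=cloud('scene'); cv2.imwrite('pics/s9.png',p[...,::-1])
x,y,z=[w[...,i]*1e3 for i in range(3)];S=cv2.cvtColor(p,cv2.COLOR_RGB2HSV)[...,1]
m=(z>87)&(z<96)&(x>640)&(x<760)&(y>50)&(y<120); r=cv2.minAreaRect(w[m][:,:2].astype(np.float32)*1e3); print(r)
"
```

```text
t: 14.15
tcp_pos: [0.4075, -0.1468, 0.2728]
tool_rot: [1.0, 0.002, 0.005, 0.004]
force: [1.3, 0.3, -0.0]
finger_gap: 0.749
gripper_force: 0.0
t 14.15 tcp [ 0.4075 -0.1468  0.2728] yaw 0.25 zax [ 0.0105 -0.0072 -0.9999] F [ 1.31  0.29 -0.  ] gap 0.749 gf 0.0
dp total [-0.0041 -0.0018  0.3095]
rot total [ 0.0012 -0.0017 -0.0002] dp after rot [-0.0009  0.0004  0.3096]
((702.8213500976562, 87.39850616455078), (45.29462432861328, 61.398136138916016), 89.85205841064453)
```

View pics/s9.png

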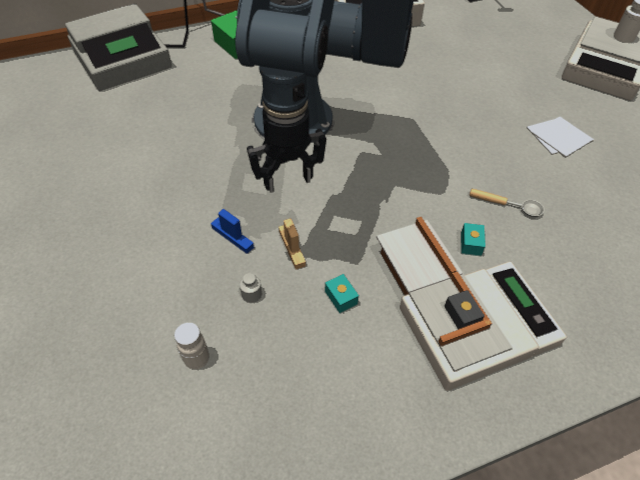

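The weight is home at (465,308), the stick stands upright on the bench at (292,245), and the bottle at (191,347) has not moved. Settling briefly, then handing in.

```bash
python3 -m crank '[{"dp":[0,0,0],"delta_rot":[0,0,0],"fingers":0.5},{"dp":[0,0,0],"delta_rot":[0,0,0],"fingers":0.5},{"dp":[0,0,0],"delta_rot":[0,0,0],"fingers":0.5}]' && python3 -c "
from station import manip
print(manip.sign_off())"
```

```text
t: 14.45
tcp_pos: [0.4042, -0.1448, 0.2659]
tool_rot: [1.0, 0.002, -0.002, -0.001]
force: [-0.2, -0.4, 0.0]
finger_gap: 0.75
gripper_force: 0.0
the job is handed in; nothing more can be done
None
```

The job is handed in: the weight sits against the end stop and flush on the rail, only the stick was used to move it, the stick is back on the bench clear of the station, and the bottle was left where it stood (14.5 s of the 51 s used).

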